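Clear the reader and hold a sample slide in its slot

TASK

A steel can with a bow handle was left standing on the small reader, over its slot: lift it off and set it down upright on the free worktop, without dropping it. Then take the sample slide out of its rack and lower its blade through the slot in the reader's top until about three quarters of the blade is inside. Finish while still holding the slide there, upright, its head clear of the reader, and leave the other things on the worktop where they stand.

Things in the scene. Friction and masses are not known exactly. Their poses are not given: they have to be found in the camera images.
- reader: White box-shaped photometer with a small dark display and buttons on its front, 130 (x) x 160 (y) x 110 mm high, hollow, fixed to the worktop. Origin: centre of its underside on the worktop; z up; its front faces its -x.
- reader_slot (a point): Centre of the reader's slot at its flat top face, 110 mm above the worktop; axes as the reader's. The slot runs along y, 42 mm long and 8 mm wide (2 mm more than the blade each way). Its mouth is bevelled at 45 degrees: 52 x 18 mm at the top face, 42 x 8 mm from 5 mm depth on; this throat ends at 25 mm depth, below it the inside is empty to 100 mm depth.
- rack: Low grey fixed rack: base plate 90 (x) x 100 (y) x 8 mm, on it a block 33 x 67 mm, its top 56 mm above the worktop, with one pocket 9 (x) x 43 (y) mm, open at the top, in which the slide stands. Pocket floor 8 mm above the worktop. Origin: centre of the underside, under the pocket's centre; z up.
- slide: Sample slide standing in the rack: aluminium blade 6 (x) x 40 (y) mm, 90 mm high, with a round window near its tip; above it a thick black head 12 (x) x 44 (y) mm, 42 mm high (90 to 132 mm above the origin), to be gripped across its 12 mm. Loose, about 70 g. Origin: centre of the blade's lower end (the tip); z up to the head; the same either way round.
- can: Open round steel can, 84 mm diameter, 75 mm high, on the reader's top over the slot. Its rigid bow handle has a flat-sided black grip bar over the middle of the mouth: 12 (x) x 58 (y) x 16 mm high, its centre 120 mm above the origin; 37 mm free between bar and rim. Loose, 0.2 to 0.33 kg. Origin: centre of the underside; z up.
- flask: Conical glass flask, 69 mm diameter, 101 mm high, standing on the worktop; leave alone. Origin: centre of the underside.
- bottle: Small laboratory bottle with screw cap, 44 mm diameter, 80 mm high, standing; leave alone. Origin: centre of the underside.
- timer: White bench timer, 33 (x) x 62 (y) x 62 mm high, standing; leave alone. Origin: centre of the underside.
- tube: Capped plastic centrifuge tube lying on the worktop, 22 mm thick, 116 mm long along its y; leave alone. Origin: under its middle.
There are look-alikes about, which are no part of the job. Of the things that look like the slide, the largest one is meant.

How it is judged:
On the way:
1. the can stands upright on the worktop, let go (height (world z) of can between -0.004 and 0.006 m and angle between can's own z axis and vertical below 0.08 rad and linear speed of can below 0.03 m/s and contact force between can and the fingers below 0.1 N), for 0.3 s.
At the end, for the whole second after the job is handed in: Can upright (0.08 rad) and released on the worktop; slide blade in the slot, tip 50 to 86 mm below the reader's top face (blade 90 mm: the head does not rest on it), upright within 0.09 rad, still and gripped by the fingers; flask, bottle, timer and tube within 30 mm of their starts (all of step 1 and z of slide in the frame of reader_slot between -0.086 and -0.05 m and horizontal distance between slide and reader_slot below 0.008 m and angle between slide's own z axis and vertical below 0.09 rad and angle between the y axis of slide and the y axis of reader, either way round below 0.12 rad and contact force between slide and the fingers above 1 N and linear speed of slide below 0.02 m/s and distance of each of flask, bottle, timer, tube from where it was at the start of the episode below 0.03 m); the arm keeps its last pose, push and grip.
It fails at once if the can is tipped over (angle between can's own z axis and vertical above 0.6 rad).
It fails at once if the can is dropped (falls free of the fingers) (linear speed of can above 0.45 m/s and contact force between can and the fingers below 0.05 N).
It fails at once if a bystander (flask, bottle, timer, tube) is displaced by more than 30 mm (distance of any of flask, bottle, timer, tube from where it was at the start of the episode above 0.03 m).
It also fails if it takes over 66 s, if anything falls off the work surface, if the arm or the gripper's body presses on something with over 40 N, if the wrist force passes 120 N, or if a joint passes its speed limit or range.

ROBOT

A 7-joint arm with a two-finger parallel gripper is mounted at the origin on a cart in front of the work surface, level with it; the furniture and walls round the work are solid. World frame = base frame: x ahead of the robot, y to its left, z up, the work surface at z = 0. Lengths are in m, angles in rad, forces in N, time in s.
With the tool pointing down it reaches from about 0.4 to 0.9 m from the base axis. Payload 5.6 kg.
Tool frame: the origin (TCP) lies between the finger pads; the fingertips stand 19 mm ahead of it and the grasp point (between the pads) is the TCP (bot.tip_extent is the distance from the TCP to the fingertips, in m); z points along the fingers, y is the line along which they close (so a half turn about z gives the same grasp; the last joint's range is limited). The gripper opens to 92 mm and grips with 3 to 60 N. Pads are 20 mm wide; open, the fingers measure 128 mm over their backs; the gripper's body (75 mm by 189 mm) begins 69 mm behind the grasp point.
Start: joints at [-1.374, 0.468, -0.012, 1.603, 0.006, 1.071, -0.056], TCP at [0.154, 0.631, 0.234] pointing down, gripper open.
Joint ranges: [-2.53, 2.53], [-0.31, 2.02], [-1.57, 1.55], [0.28, 2.44], [-1.29, 4.43], [0.15, 1.84], [-2.92, 2.92]. Speed limits (rad/s): [2.57, 2.57, 3.14, 3.14, 3.14, 3.14, 3.14].

INTERFACE

Orientations are given as a unit quaternion [x, y, z, w].
In Python, from station import bot gives the robot as it stands. The module is installed in compiled form; this text tells all that it offers.
- The arm moves only by the tool drive_tool, never from a script. Its argument "plan" is a list of rows, each a list of 2 entries, a list of its own where there are three numbers: the shift along the tool's x, y, z in cm, then the turn about the tool's z in degrees. In form: [[[x, y, z], spin], ...]. A call has exactly 8 rows; each row shifts and turns the commanded pose from where the row before left it, along the tool's axes as they then stand; what a row does not reach is not made up. A row lasts 1/8 s, in which the tool goes at most 62.5 mm and 10.7 degrees, less where a joint would pass 70% of its speed; a pose out of reach is approached as far as the arm can. A call with a gripper value outside its range is refused whole. "claw" is the finger opening in cm, from 0 to 9.19, set as the call begins (left out, the last holds). The fingers move at their own pace and stop on an object; the grip force is fixed at half the most. Time passes only in rows, so rows that do not move let the fingers close, or fill a call up. It gives the time, the measured TCP pose, the force, the opening and the grip force at its end, in the units of the state.
- bot.state(): the state, without advancing time (a new reading comes with each control period).
- bot.grab_frame(name): name is "side" or "top" or "wrist"; returns a dict with "pixels" (480x640x3 uint8, blue, green, red), "z_map" (480x640 float32, m along the optical axis (not along the pixel's ray), 0 where there is no reading), "intrinsics" (3x3 intrinsics, pixels), "eye" and "rotation" of the camera in the world. Camera axes: x right, y up, looking along -z (the intrinsics and any distortion apply to the point x, -y, -z); pixel columns grow to the right and rows downward; lengths in m; the calibration is good to about 2 mm. A picture is of the moment at which its call begins.
- bot.close_job(): hands the job in; it is judged then, once.
The state is a dict: "clock": time; "joint_positions": joint angles; "qd": joint speeds; "joint_efforts": joint torques, N m; "eef_pos": TCP position; "ee_rot": TCP orientation; "wrist_force": force on the tool from outside, world axes, zero at the start; "ft_torque": the same for the moment, N m; "finger_gap": finger opening in m; "grasp_force": force on a finger pad.
Only numpy, scipy, OpenCV 4.12 (cv2) and the standard library are available. Lean on these libraries where they do the work, as an engineer would, in place of code of your own. Each camera call takes 0.05 s, during which the arm holds its last target. There are 200 camera calls.

## Working session

There is one attempt and no reset: what is moved stays moved. The work goes in short steps, Python scripts to look and compute and a tool call to move; the robot and the scene stay as the last step left them, time stands still between calls to the robot, and variables do not carry over. Pictures are saved under pics/ and viewed, at most 10 in all, crops included, and the job is handed in when it is done.

Besides the shell and the picture viewer there is one more tool, called after "Call:" by a JSON object that holds its "name" and its "arguments", one argument or row to a line. drive_tool: Moves the arm, as the interface text tells. Its arguments: {"type":"object","properties":{"plan":{"type":"array","items":{"type":"array"}},"claw":{"type":"number"}},"required":["plan"]}

```bash
mkdir -p pics
cat > h.py <<'E'
import numpy as np, cv2
from station import bot
def world(f,u,v,d=None,z=None):
    K=f["intrinsics"];R=np.array(f["rotation"]);e=np.array(f["eye"])
    u=np.asarray(u,float);v=np.asarray(v,float)
    r=np.stack([(u-K[0][2])/K[0][0],-(v-K[1][2])/K[1][1],-np.ones_like(u)],-1)@R.T
    if d is None: d=(z-e[2])/r[...,2]
    return e+r*np.asarray(d)[...,None]
def cloud(f):
    v,u=np.mgrid[0:480,0:640]
    P=world(f,u,v,f["z_map"]); P[f["z_map"]<=0]=np.nan
    return P
def pix(f,p):
    K=f["intrinsics"];c=(np.array(p)-f["eye"])@np.array(f["rotation"])
    return K[0][2]+K[0][0]*c[0]/-c[2],K[1][2]-K[1][1]*c[1]/-c[2]
E
python3 - <<'E'
from h import *
import pickle
fs={}
for n in("side","top"):
    f=bot.grab_frame(n);fs[n]=f;cv2.imwrite(f"pics/{n}0.png",f["pixels"]);print(n,f["eye"],np.round(f["intrinsics"],1).tolist(),np.round(f["rotation"],3).tolist(),{k for k in f})
pickle.dump(fs,open("f0.pkl","wb"))
print(bot.state(),bot.tip_extent)
E
```

```text
side [ 1.05078564 -0.40647746  1.29451452] [[570.8, 0.0, 307.3], [0.0, 570.8, 235.8], [0.0, 0.0, 1.0]] [0.221, 0.101, 0.407, 0.88] {'intrinsics', 'pixels', 'rotation', 'eye', 'z_map'}
top [ 0.38697397 -0.00601191  1.47477978] [[464.5, 0.0, 320.7], [0.0, 464.5, 244.0], [0.0, 0.0, 1.0]] [-0.05, 0.036, 0.714, -0.698] {'intrinsics', 'pixels', 'rotation', 'eye', 'z_map'}
{'clock': 0.1, 'joint_positions': array([-1.37398102,  0.46825951, -0.01157785,  1.60350315,  0.00599171,
        1.07143517, -0.05629927]), 'qd': array([-2.49673506e-04, -3.12972667e-03, -6.98254225e-04, -1.24130525e-03,
        1.95154576e-04, -6.67830950e-06,  7.45416198e-05]), 'joint_efforts': array([ 6.01650281e-04, -5.21647775e+01, -1.26219456e-02, -2.44366854e+01,
       -5.68058656e-02,  1.40527645e-02,  5.05195885e-05]), 'eef_pos': array([0.1543497 , 0.63090316, 0.23276654]), 'ee_rot': array([ 1.19665232e-01,  9.92813988e-01, -7.84722006e-04, -3.49142842e-05]), 'wrist_force': array([-0.24565799,  0.45170327, -0.03968828]), 'ft_torque': array([-0.06755333,  0.05999694, -0.01280383]), 'grasp_force': 0.0, 'finger_gap': 0.09186291105855801} 0.019
```

```bash
sed -i 's/^from station/from scipy.spatial.transform import Rotation as Ro\nfrom station/; s/np.array(f\["rotation"\])/Ro.from_quat(f["rotation"]).as_matrix()/' h.py; cat h.py | head -8
```

```text
import numpy as np, cv2
from scipy.spatial.transform import Rotation as Ro
from station import bot
def world(f,u,v,d=None,z=None):
    K=f["intrinsics"];R=Ro.from_quat(f["rotation"]).as_matrix();e=np.array(f["eye"])
    u=np.asarray(u,float);v=np.asarray(v,float)
    r=np.stack([(u-K[0][2])/K[0][0],-(v-K[1][2])/K[1][1],-np.ones_like(u)],-1)@R.T
    if d is None: d=(z-e[2])/r[...,2]
```

View pics/side0.png

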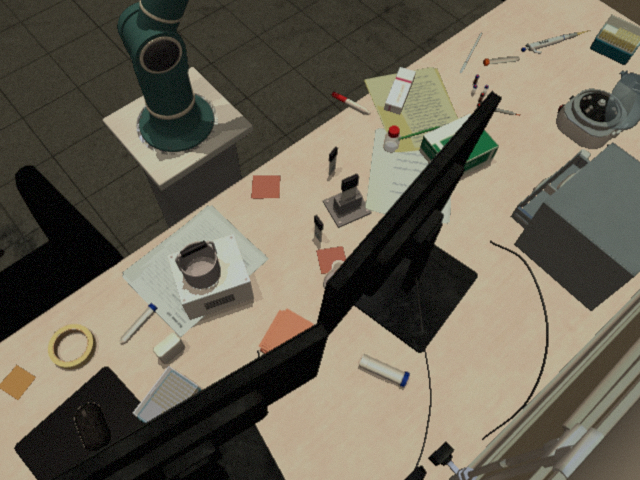

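View pics/top0.png

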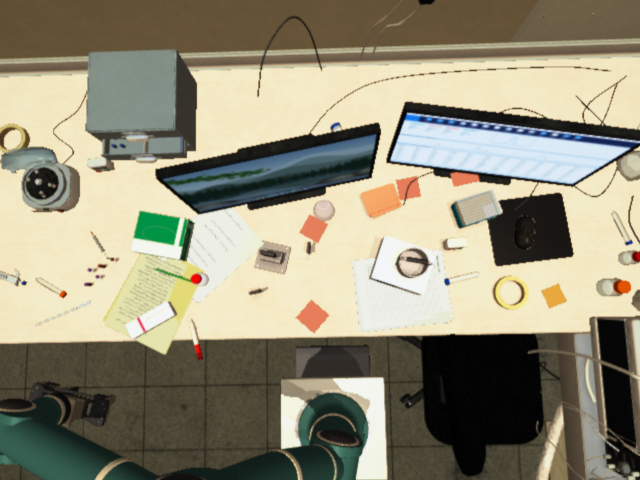

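Top view: rack with slide at about (272,257), small look-alikes at (310,247) and (258,291); the reader with the can is at (402,265), flask (324,210), bottle (198,280), timer (455,243). Side view: the slide in the rack is at (348,190), look-alikes at (333,155) and (318,228), can bar (195,247), tube (385,370).

```bash
cat > m.py <<'E'
from h import *
import pickle
fs=pickle.load(open("f0.pkl","rb"))
def rep(name,f,mask):
    n,l,s,c=cv2.connectedComponentsWithStats(mask.astype(np.uint8))
    P=cloud(f)
    for i in range(1,n):
        if s[i,4]>25:
            m=l==i; q=P[m]; r=cv2.minAreaRect(q[:,:2].astype(np.float32)*1000)
            print(name,"px",np.round(c[i]),"n",s[i,4],"z",np.round(np.median(q[:,2]),3),"rect ctr",np.round(r[0],1),"size",np.round(r[1],1),"ang",round(r[2],1),"med",np.round(np.median(q,0),3))
for n,f in fs.items():
    P=cloud(f);z=P[...,2];x=P[...,0];y=P[...,1]
    roi=(x>.25)&(x<.75)&(y>-.5)&(y<.5)
    g=f["pixels"].max(2)
    print(n,"table z",np.nanmedian(z[roi]))
    rep(n+" readertop",f,roi&(abs(z-.11)<.006)&(g>150))
    rep(n+" bar/head dark",f,roi&(z>.06)&(z<.26)&(g<70)&(x<.55))
    rep(n+" low",f,roi&(z>.02)&(z<.1)&(y>-.4)&(y<.35))
    rep(n+" rim",f,roi&(abs(z-.182)<.008)&(y<0))
E
python3 m.py
python3 - <<'E'
from h import *
import pickle
fs=pickle.load(open("f0.pkl","rb"))
a=fs["side"]["pixels"][130:330,160:400]
b=fs["top"]["pixels"][190:320,230:470]
a=cv2.resize(a,None,fx=2.4,fy=2.4,interpolation=cv2.INTER_CUBIC)[:, :]
b=cv2.resize(b,None,fx=2,fy=2)
cv2.imwrite("pics/c1.png",a)
E
```

```text
side table z 0.0030748863437926044
side readertop px [216. 269.] n 1822 z 0.111 rect ctr [ 486.  -219.8] size [160.  134.6] ang 70.2 med [ 0.507 -0.188  0.111]
side readertop px [201. 269.] n 111 z 0.114 rect ctr [ 479.1 -233.1] size [48.1 26.9] ang 83.6 med [ 0.479 -0.235  0.114]
side bar/head dark px [333. 155.] n 70 z 0.087 rect ctr [420.2 221.6] size [ 9.5 28.8] ang 9.4 med [0.422 0.217 0.087]
side bar/head dark px [349. 183.] n 200 z 0.126 rect ctr [530.  176.6] size [43.8 12.7] ang 77.2 med [0.531 0.175 0.126]
side bar/head dark px [316. 220.] n 35 z 0.089 rect ctr [541.5  59.1] size [ 6.4 17.5] ang 80.0 med [0.542 0.057 0.089]
side bar/head dark px [194. 254.] n 536 z 0.162 rect ctr [ 471.  -233.9] size [83.9 50.6] ang 77.7 med [ 0.471 -0.234  0.162]
side bar/head dark px [204. 278.] n 414 z 0.15 rect ctr [ 515.1 -247.2] size [78.1 29.9] ang 69.0 med [ 0.525 -0.249  0.15 ]
side bar/head dark px [212. 301.] n 48 z 0.07 rect ctr [ 543.5 -255.1] size [43.4  4.3] ang 70.6 med [ 0.542 -0.258  0.07 ]
side low px [333. 158.] n 151 z 0.073 rect ctr [417.8 223.9] size [11.9 35.1] ang 1
[... 2919 characters left out ...]
med [0.524 0.169 0.056]
top low px [450. 280.] n 36 z 0.023 rect ctr [ 442.7 -377.9] size [14.1 35.1] ang 12.7 med [ 0.443 -0.373  0.023]
top low px [255. 291.] n 38 z 0.094 rect ctr [420. 223.] size [ 8.4 30.7] ang 15.2 med [0.42  0.219 0.094]
top low px [454. 341.] n 61 z 0.024 rect ctr [ 258.3 -376.9] size [46.1 15. ] ang 89.5 med [ 0.256 -0.378  0.024]
top rim px [404. 262.] n 60 z 0.184 rect ctr [ 491.1 -211.8] size [36.6 81. ] ang 87.4 med [ 0.485 -0.208  0.184]
top rim px [422. 252.] n 39 z 0.184 rect ctr [ 516.1 -261. ] size [54.3 13.4] ang 46.8 med [ 0.519 -0.265  0.184]
top rim px [423. 271.] n 26 z 0.185 rect ctr [ 461.9 -260.9] size [ 7.8 45.9] ang 42.4 med [ 0.461 -0.264  0.185]
```

View pics/c1.png

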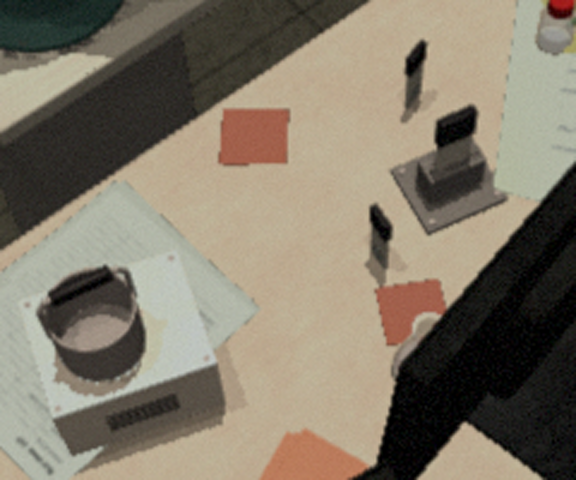

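The crop shows the slide in the rack (crop 455,130) with a clearly larger head than the two free-standing look-alikes (415,60) and (380,225). So the rack one is meant. The can bar is at (82,285). Next I measure the bar, the rack yaw and the monitor clearance.

```bash
cat > m2.py <<'E'
from m import *
print("-----")
for n,f in fs.items():
    P=cloud(f);z=P[...,2];x=P[...,0];y=P[...,1]
    q=P[(z>.225)&(z<.26)&(abs(x-.487)<.06)&(abs(y+.24)<.06)]
    r=cv2.minAreaRect(q[:,:2].astype(np.float32)*1000);w,v=np.linalg.eigh(np.cov(q[:,:2].T))
    print(n,"bar",len(q),np.round(r,1) if 0 else r,"pca",np.degrees(np.arctan2(v[1,1],v[0,1])),q.mean(0))
    q=P[(z>.19)&(z<.6)&(x>.3)]
    for y0 in np.arange(-.4,.4,.1):
        s=q[(q[:,1]>y0)&(q[:,1]<y0+.1)&((abs(q[:,0]-.487)>.06)|(abs(q[:,1]+.24)>.07))]
        if len(s): print(n,round(y0,2),"min x",s[:,0].min().round(3),"zmax",s[:,2].max().round(3))
E
python3 m2.py | sed -n '/-----/,$p'
```

```text
-----
side bar 235 ((488.4368591308594, -237.52125549316406), (77.35597229003906, 15.049513816833496), 78.29582214355469) pca 78.43520004053632 [ 0.49007908 -0.23749216  0.23533185]
side -0.4 min x 0.793 zmax 0.426
side -0.3 min x 0.81 zmax 0.6
side -0.2 min x 0.766 zmax 0.528
side -0.1 min x 0.756 zmax 0.498
side -0.0 min x 0.737 zmax 0.499
side 0.1 min x 0.718 zmax 0.441
side 0.2 min x 0.7 zmax 0.419
side 0.3 min x 0.682 zmax 0.42
top bar 124 ((489.79290771484375, -238.91476440429688), (81.46222686767578, 12.217752456665039), 79.09033966064453) pca 78.49446813432274 [ 0.48987759 -0.23656614  0.23731881]
top -0.4 min x 0.781 zmax 0.428
top -0.3 min x 0.797 zmax 0.461
top -0.2 min x 0.762 zmax 0.426
top -0.1 min x 0.744 zmax 0.421
top -0.0 min x 0.725 zmax 0.433
top 0.1 min x 0.708 zmax 0.442
top 0.2 min x 0.689 zmax 0.422
top 0.3 min x 0.667 zmax 0.422
```

Add to h.py:
```python
def tool():
    s=bot.state();R=Ro.from_quat(s["ee_rot"]).as_matrix()
    return s,R
def go(p,ang=None):
    "shift (cm, tool axes now) and spin (deg) from measured pose to p, tool-y line at world angle ang"
    s,R=tool();d=(np.array(p)-s["eef_pos"])@R*100
    a=np.degrees(np.arctan2(R[1,1],R[0,1]))
    sp=None if ang is None else round((a-ang+90)%180-90,2)
    print("t",s["clock"],"pos",s["eef_pos"].round(4),"yang",a.round(2),"tilt",np.degrees(np.arccos(-R[2,2])).round(2),"shift",d.round(2),"spin",sp,"gap",round(s["finger_gap"]*100,2))
```

```text
(no output)
```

Call:
{"name": "drive_tool", "arguments": {
  "plan": [
    [[0, 0, -1.5], 10.5],
    [[0, 0, -1.5], 10.5],
    [[0, 0, -1.5], 10.5],
    [[0, 0, -1.5], 10.5],
    [[0, 0, -1.5], 10.5],
    [[0, 0, -1.5], 10.5],
    [[0, 0, -1.5], 10.5],
    [[0, 0, -1.5], 10.5]
  ],
  "claw": 9
}}

```text
clock: 1.1
eef_pos: [0.1543, 0.6311, 0.3535]
ee_rot: [0.755, 0.655, -0.0, 0.0]
wrist_force: [-0.4, -0.4, 0.1]
finger_gap: 0.0899
grasp_force: 0.0
```

```bash
python3 -c "
from h import *
go([.489,-.238,.36],-11.5)
go([.48,.25,.36],-11.5)"
```

```text
t 1.1 pos [0.1543 0.6311 0.3535] yang -8.09 tilt 0.06 shift [-81.34  45.36  -0.57] spin 3.41 gap 8.99
t 1.1 pos [0.1543 0.6311 0.3535] yang -8.09 tilt 0.06 shift [-33.15  37.61  -0.61] spin 3.41 gap 8.99
```

Call:
{"name": "drive_tool", "arguments": {
  "plan": [
    [[-3.9, 4.5, 0], 0.4],
    [[-3.9, 4.5, 0], 0.4],
    [[-3.9, 4.5, 0], 0.4],
    [[-3.9, 4.5, 0], 0.4],
    [[-3.9, 4.5, 0], 0.4],
    [[-3.9, 4.5, 0], 0.5],
    [[-3.9, 4.5, 0], 0.5],
    [[-3.9, 4.5, 0], 0.5]
  ]
}}

```text
clock: 2.1
eef_pos: [0.4607, 0.2643, 0.3535]
ee_rot: [0.773, 0.634, -0.0, -0.0]
wrist_force: [0.3, 0.6, -0.2]
finger_gap: 0.0904
grasp_force: 0.0
```

```bash
python3 -c "
from h import *
go([.489,-.238,.36],-11.5)"
```

```text
t 2.1 pos [0.4607 0.2643 0.3535] yang -11.25 tilt 0.02 shift [-48.71  12.57  -0.66] spin 0.25 gap 9.04
```

Call:
{"name": "drive_tool", "arguments": {
  "plan": [
    [[-5.9, 1.5, 0], 0],
    [[-5.9, 1.5, 0], 0],
    [[-5.9, 1.5, 0], 0],
    [[-5.9, 1.5, 0], 0],
    [[-5.9, 1.5, 0], 0],
    [[-5.9, 1.5, 0], 0],
    [[-5.9, 1.5, 0], 0],
    [[-4.9, 1.5, 0], 0]
  ]
}}

```text
clock: 3.1
eef_pos: [0.4871, -0.2127, 0.3537]
ee_rot: [0.773, 0.634, 0.0, 0.0]
wrist_force: [1.3, -0.4, -0.1]
finger_gap: 0.0898
grasp_force: 0.0
```

```bash
cat > w.py <<'E'
from h import *
import sys
f=bot.grab_frame("wrist");cv2.imwrite(f"pics/{sys.argv[1]}.png",f["pixels"])
P=cloud(f);z=P[...,2];x=P[...,0];y=P[...,1]
print("eye",f["eye"].round(3),"K",f["intrinsics"][0][0])
q=P[(z>.228)&(z<.26)&(abs(x-.487)<.06)&(abs(y+.24)<.06)]
if len(q)>5:
    r=cv2.minAreaRect(q[:,:2].astype(np.float32)*1000);print("bar",len(q),r,q[:,2].max())
go([.489,-.238,.36],-11.5)
E
python3 w.py w1
```

```text
eye [ 0.5   -0.147  0.503] K 332.6662860780374
bar 1027 ((488.7757568359375, -236.08729553222656), (74.6781997680664, 11.981938362121582), 78.71549224853516) 0.2383921549046481
t 3.15 pos [ 0.4862 -0.2195  0.354 ] yang -11.72 tilt 0.3 shift [-1.76  0.65 -0.59] spin -0.22 gap 9.03
```

View pics/w1.png

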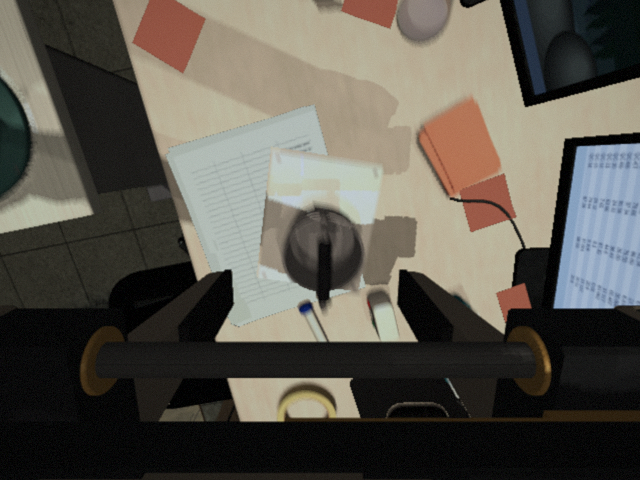

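The wrist view shows the can's bar at (324,270), parallel to the finger pads, with the reader's white top below it. So I align and then descend.

Call:
{"name": "drive_tool", "arguments": {
  "plan": [
    [[-1.0, 0.3, 0], 0],
    [[0, 0, 0], 0],
    [[0, 0, 1], 0],
    [[0, 0, 1], 0],
    [[0, 0, 1], 0],
    [[0, 0, 1], 0],
    [[0, 0, 0], 0],
    [[0, 0, 0], 0]
  ]
}}

```text
clock: 4.15
eef_pos: [0.4887, -0.2211, 0.3137]
ee_rot: [0.773, 0.634, 0.0, 0.0]
wrist_force: [-0.0, -0.1, 0.4]
finger_gap: 0.0902
grasp_force: 0.0
```

```bash
python3 -c "
from h import *
go([.4887,-.237,.231],-11.5)"
```

```text
t 4.15 pos [ 0.4887 -0.2211  0.3137] yang -11.25 tilt 0.02 shift [-1.56  0.31  8.27] spin 0.25 gap 9.02
```

Call:
{"name": "drive_tool", "arguments": {
  "plan": [
    [[-0.8, 0.15, 1], 0.2],
    [[-0.8, 0.15, 1.5], 0],
    [[0, 0, 1.5], 0],
    [[0, 0, 1.5], 0],
    [[0, 0, 1.3], 0],
    [[0, 0, 1.0], 0],
    [[0, 0, 0.5], 0],
    [[0, 0, 0], 0]
  ]
}}

```text
clock: 5.15
eef_pos: [0.4884, -0.2371, 0.2304]
ee_rot: [0.774, 0.633, -0.0, -0.0]
wrist_force: [-0.7, -0.6, 0.8]
finger_gap: 0.0898
grasp_force: 0.0
```

Call:
{"name": "drive_tool", "arguments": {
  "plan": [
    [[0, 0, 0], 0],
    [[0, 0, 0], 0],
    [[0, 0, 0], 0],
    [[0, 0, 0], 0],
    [[0, 0, 0], 0],
    [[0, 0, 0], 0],
    [[0, 0, 0], 0],
    [[0, 0, 0], 0]
  ],
  "claw": 0
}}

```text
clock: 6.15
eef_pos: [0.4884, -0.2372, 0.2306]
ee_rot: [0.774, 0.633, 0.0, 0.0]
wrist_force: [0.1, -1.3, 0.3]
finger_gap: 0.0119
grasp_force: 0.6
```

```bash
python3 -c "
from h import *
go([.4887,-.237,.231],-11.5);s=bot.state();print(s['grasp_force'],s['wrist_force'])"
```

```text
t 6.15 pos [ 0.4884 -0.2372  0.2306] yang -11.45 tilt 0.01 shift [ 0.02  0.02 -0.04] spin 0.05 gap 1.19
0.6351828016340733 [ 0.0828827  -1.32450247  0.28243087]
```

Call:
{"name": "drive_tool", "arguments": {
  "plan": [
    [[0, 0, 0], 0],
    [[0, 0, 0], 0],
    [[0, 0, 0], 0],
    [[0, 0, 0], 0],
    [[0, 0, -0.2], 0],
    [[0, 0, -0.4], 0],
    [[0, 0, -0.6], 0],
    [[0, 0, -0.8], 0]
  ],
  "claw": 0
}}

```text
clock: 7.15
eef_pos: [0.4883, -0.2372, 0.2511]
ee_rot: [0.774, 0.633, -0.0, -0.0]
wrist_force: [-0.7, -0.6, -2.5]
finger_gap: 0.0117
grasp_force: 30.0
```

Call:
{"name": "drive_tool", "arguments": {
  "plan": [
    [[0, 0, -1], 0],
    [[0, 0, -1], 0],
    [[0, 0, -1], 0],
    [[0.5, 0, -1], 0],
    [[1, 0, -0.5], 0],
    [[1.8, -0.2, 0], 0],
    [[2.4, -0.6, 0], 0],
    [[2.4, -1, 0], 0]
  ]
}}

```text
clock: 8.15
eef_pos: [0.4869, -0.1527, 0.2955]
ee_rot: [0.774, 0.633, -0.0, -0.0]
wrist_force: [-0.2, 0.4, -3.5]
finger_gap: 0.0114
grasp_force: 30.0
```

Call:
{"name": "drive_tool", "arguments": {
  "plan": [
    [[2.4, -1.2, 0], 0],
    [[2.4, -1.2, 0], 0],
    [[2.4, -1.2, 0], 0],
    [[2.4, -1.2, 0], 0],
    [[2.2, -1.2, 0], 0],
    [[1.6, -0.8, 0], 0],
    [[0.8, -0.4, 0], 0],
    [[0, 0, 0], 0]
  ]
}}

```text
clock: 9.15
eef_pos: [0.4443, -0.0003, 0.2956]
ee_rot: [0.774, 0.634, 0.0, -0.0]
wrist_force: [0.4, -1.2, -1.7]
finger_gap: 0.0116
grasp_force: 30.0
```

```bash
python3 -c "
from h import *
go([.43,0,.121],-11.5);s=bot.state();print(s['grasp_force'],s['wrist_force'])"
```

```text
t 9.15 pos [ 4.443e-01 -3.000e-04  2.956e-01] yang -11.37 tilt 0.01 shift [-0.25 -1.41 17.46] spin 0.13 gap 1.16
29.99912738800049 [ 0.44728646 -1.15325422 -1.73288991]
```

Call:
{"name": "drive_tool", "arguments": {
  "plan": [
    [[0, 0, 1], 0],
    [[0, 0, 2], 0],
    [[0, 0, 3], 0],
    [[0, 0, 3], 0],
    [[0, 0, 3], 0],
    [[0, 0, 2], 0],
    [[0, 0, 1.5], 0],
    [[0, 0, 1], 0]
  ]
}}

```text
clock: 10.15
eef_pos: [0.4444, -0.0013, 0.1297]
ee_rot: [0.774, 0.633, -0.0, 0.0]
wrist_force: [-0.1, 0.6, -4.0]
finger_gap: 0.0117
grasp_force: 30.0
```

Call:
{"name": "drive_tool", "arguments": {
  "plan": [
    [[0, 0, 0.3], 0],
    [[0, 0, 0.2], 0],
    [[0, 0, 0.2], 0],
    [[0, 0, 0.1], 0],
    [[0, 0, 0.1], 0],
    [[0, 0, 0.1], 0],
    [[0, 0, 0], 0],
    [[0, 0, 0], 0]
  ]
}}

```text
clock: 11.15
eef_pos: [0.4445, -0.0008, 0.1206]
ee_rot: [0.774, 0.633, 0.0, 0.0]
wrist_force: [-0.9, -0.1, -3.9]
finger_gap: 0.0114
grasp_force: 30.0
```

Run:
```python
from h import *
go([.43,0,.121],-11.5);s=bot.state();print(s['grasp_force'],s['wrist_force'])
f=bot.grab_frame("side");a=f["pixels"]
u,v=map(int,pix(f,[.444,0,.06]));print(u,v)
cv2.imwrite("pics/s2.png",cv2.resize(a[max(0,v-70):v+70,max(0,u-90):u+90],None,fx=4,fy=4))
```

```text
t 11.15 pos [ 0.4445 -0.0008  0.1206] yang -11.44 tilt 0.01 shift [-0.21 -1.43 -0.04] spin 0.06 gap 1.14
29.999025464057922 [-0.87872103 -0.10682348 -3.8726082 ]
272 212
```

View pics/s2.png

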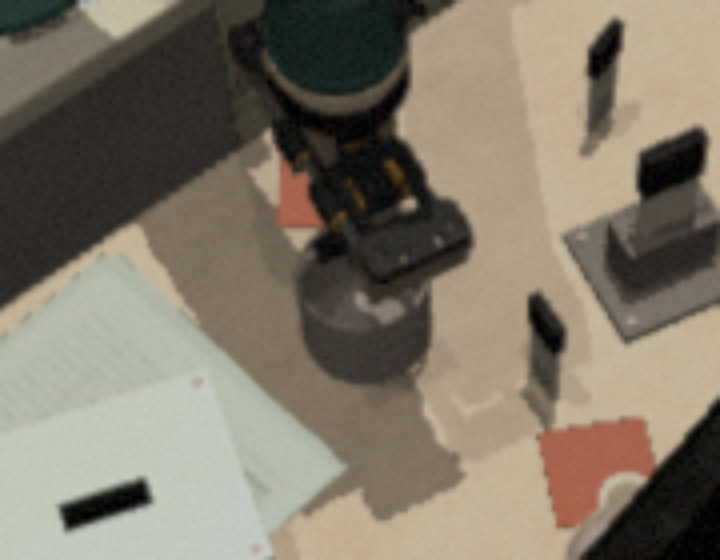

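The can hangs upright just over the free worktop (crop 365,330). The weight is still on the wrist, so I lower a little more. The slot is now visible at crop (105,505).

Call:
{"name": "drive_tool", "arguments": {
  "plan": [
    [[0, 0, 0.05], 0],
    [[0, 0, 0.05], 0],
    [[0, 0, 0], 0],
    [[0, 0, 0], 0],
    [[0, 0, 0], 0],
    [[0, 0, 0], 0],
    [[0, 0, 0], 0],
    [[0, 0, 0], 0]
  ]
}}

```text
clock: 12.2
eef_pos: [0.4447, -0.0008, 0.1204]
ee_rot: [0.774, 0.633, 0.0, -0.0]
wrist_force: [-3.5, 1.1, 9.8]
finger_gap: 0.012
grasp_force: 30.0
```

Call:
{"name": "drive_tool", "arguments": {
  "plan": [
    [[0, 0, -0.05], 0],
    [[0, 0, 0], 0],
    [[0, 0, 0], 0],
    [[0, 0, 0], 0],
    [[0, 0, 0], 0],
    [[0, 0, 0], 0],
    [[0, 0, 0], 0],
    [[0, 0, 0], 0]
  ]
}}

```text
clock: 13.2
eef_pos: [0.4447, -0.0008, 0.1205]
ee_rot: [0.774, 0.633, 0.0, -0.0]
wrist_force: [-2.1, -0.3, 7.8]
finger_gap: 0.0116
grasp_force: 30.0
```

Call:
{"name": "drive_tool", "arguments": {
  "plan": [
    [[0, 0, 0], 0],
    [[0, 0, 0], 0],
    [[0, 0, 0], 0],
    [[0, 0, 0], 0],
    [[0, 0, 0], 0],
    [[0, 0, 0], 0],
    [[0, 0, 0], 0],
    [[0, 0, 0], 0]
  ],
  "claw": 9
}}

```text
clock: 14.2
eef_pos: [0.4444, -0.0008, 0.1201]
ee_rot: [0.774, 0.633, 0.0, 0.0]
wrist_force: [-0.0, 0.4, 0.1]
finger_gap: 0.0889
grasp_force: 0.0
```

Call:
{"name": "drive_tool", "arguments": {
  "plan": [
    [[0, 0, -0.5], 0],
    [[0, 0, -1], 0],
    [[0, 0, -2], 0],
    [[0, 0, -3], 0],
    [[0, 0, -4], 0],
    [[0, 0, -4], 0],
    [[0, 0, -4], 0],
    [[0, 0, -1], 0]
  ]
}}

```text
clock: 15.2
eef_pos: [0.4455, -0.0009, 0.3176]
ee_rot: [0.774, 0.633, 0.003, 0.0]
wrist_force: [-0.4, -0.0, 0.8]
finger_gap: 0.0902
grasp_force: 0.0
```

```bash
cat > m3.py <<'E'
from h import *
from m import rep
print("-----")
for n in("top","side"):
    f=bot.grab_frame(n);P=cloud(f);z=P[...,2];x=P[...,0];y=P[...,1];g=f["pixels"].max(2)
    # bar of the can now
    q=P[(z>.105)&(z<.15)&(abs(x-.444)<.05)&(abs(y)<.06)]
    if len(q)>5:print(n,"canbar",len(q),cv2.minAreaRect(q[:,:2].astype(np.float32)*1000),q[:,2].max())
    # slot: dark hole in reader top
    v,u=np.mgrid[0:480,0:640];Q=world(f,u,v,z=.11)
    R=(abs(Q[...,0]-.487)<.05)&(abs(Q[...,1]+.225)<.06)
    m=R&(g<90)
    k,l,s,c=cv2.connectedComponentsWithStats(m.astype(np.uint8))
    for i in range(1,k):
        if s[i,4]>15:
            r=cv2.minAreaRect(Q[l==i][:,:2].astype(np.float32)*1000);print(n,"slot",s[i,4],np.round(c[i]),r)
    m=(abs(z-.11)<.006)&(abs(x-.487)<.11)&(abs(y+.22)<.11)
    print(n,"reader top",cv2.minAreaRect(P[m][:,:2].astype(np.float32)*1000))
go([.53,.176,.36],-14)
E
python3 m3.py | sed -n '/-----/,$p'
```

```text
-----
top slot 29 [406. 264.] ((488.7163391113281, -222.57073974609375), (45.168487548828125, 11.411248207092285), 67.86349487304688)
top reader top ((488.9114990234375, -220.78427124023438), (160.98849487304688, 130.60186767578125), 70.26917266845703)
side canbar 191 ((445.1582946777344, -1.0313262939453125), (85.93767547607422, 15.952873229980469), 77.78153991699219) 0.135360761566222
side slot 134 [208. 268.] ((486.3906555175781, -220.48831176757812), (49.67460250854492, 14.58296012878418), 70.32726287841797)
side reader top ((487.48846435546875, -220.4065399169922), (160.24928283691406, 135.96958923339844), 69.9833755493164)
t 15.3 pos [ 0.4447 -0.0007  0.3158] yang -11.43 tilt 0.14 shift [19.02  4.87 -4.37] spin 2.57 gap 8.98
```

Call:
{"name": "drive_tool", "arguments": {
  "plan": [
    [[1.5, 0.4, 0], 0.3],
    [[2.5, 0.6, 0], 0.3],
    [[3, 0.8, 0], 0.3],
    [[3, 0.8, 0], 0.3],
    [[3, 0.8, 0], 0.3],
    [[2.5, 0.6, 0], 0.3],
    [[1.5, 0.4, 0], 0.4],
    [[0, 0, 0], 0.4]
  ]
}}

```text
clock: 16.3
eef_pos: [0.5238, 0.1572, 0.3139]
ee_rot: [0.788, 0.616, -0.001, 0.0]
wrist_force: [0.3, -0.4, -0.3]
finger_gap: 0.09
grasp_force: 0.0
```

Call:
{"name": "drive_tool", "arguments": {
  "plan": [
    [[0, 0, 1], 0],
    [[0, 0, 1], 0],
    [[0, 0, 1], 0],
    [[0, 0, 1], 0],
    [[0, 0, 1], 0],
    [[0, 0, 1], 0],
    [[0, 0, 0], 0],
    [[0, 0, 0], 0]
  ]
}}

```text
clock: 17.3
eef_pos: [0.524, 0.1559, 0.2553]
ee_rot: [0.788, 0.615, 0.0, 0.0]
wrist_force: [-0.1, 0.0, 0.2]
finger_gap: 0.09
grasp_force: 0.0
```

```bash
cat > m4.py <<'E'
from h import *
import sys
f=bot.grab_frame("wrist");cv2.imwrite(f"pics/{sys.argv[1]}.png",f["pixels"])
P=cloud(f);z=P[...,2];x=P[...,0];y=P[...,1]
near=(abs(x-.53)<.06)&(abs(y-.176)<.06)
for nm,lo,hi in(("headtop",.134,.146),("block",.05,.061),("base",.004,.012)):
    q=P[near&(z>lo)&(z<hi)]
    if len(q)>10:
        w,v=np.linalg.eigh(np.cov(q[:,:2].T));print(nm,len(q),cv2.minAreaRect(q[:,:2].astype(np.float32)*1000),"pca",np.degrees(np.arctan2(v[1,1],v[0,1])).round(1),q.mean(0).round(4))
go([.53,.176,.122],-14)
E
python3 m4.py w2
```

```text
headtop 793 ((528.3515014648438, 179.60609436035156), (43.84044647216797, 11.599920272827148), 76.14730072021484) pca 76.2 [0.5287 0.1804 0.1381]
block 1246 ((528.8284912109375, 179.78717041015625), (66.97837829589844, 32.94999694824219), 75.3857650756836) pca 76.6 [0.5305 0.1854 0.0543]
base 4061 ((532.89599609375, 188.96987915039062), (117.74005889892578, 93.52777099609375), 76.10069274902344) pca -145.1 [0.5302 0.1849 0.0066]
t 17.35 pos [0.524  0.1559 0.2554] yang -14.05 tilt 0.04 shift [ 2.09  0.09 13.34] spin -0.05 gap 8.98
```

View pics/w2.png

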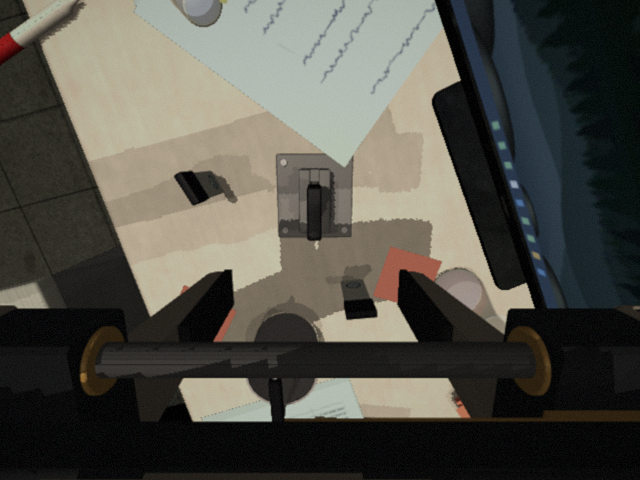

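The wrist view shows the rack slide's head at (315,210), parallel to the pads, with the look-alikes at (195,187) and (358,300). So I go down over the head.

Call:
{"name": "drive_tool", "arguments": {
  "plan": [
    [[1, 0, 1], -0.2],
    [[1.2, 0, 1.5], 0],
    [[0, 0, 2], 0],
    [[0, 0, 2.5], 0],
    [[0, 0, 2.5], 0],
    [[0, 0, 2], 0],
    [[0, 0, 1.3], 0],
    [[0, 0, 0.5], 0]
  ]
}}

```text
clock: 18.35
eef_pos: [0.5289, 0.1772, 0.1212]
ee_rot: [0.787, 0.617, -0.0, -0.0]
wrist_force: [0.3, -0.5, 0.5]
finger_gap: 0.0903
grasp_force: 0.0
```

Call:
{"name": "drive_tool", "arguments": {
  "plan": [
    [[0, 0, 0], 0],
    [[0, 0, 0], 0],
    [[0, 0, 0], 0],
    [[0, 0, 0], 0],
    [[0, 0, 0], 0],
    [[0, 0, 0], 0],
    [[0, 0, 0], 0],
    [[0, 0, 0], 0]
  ],
  "claw": 0
}}

```text
clock: 19.35
eef_pos: [0.529, 0.1772, 0.1221]
ee_rot: [0.787, 0.617, -0.0, 0.0]
wrist_force: [-0.2, -1.0, 0.4]
finger_gap: 0.0118
grasp_force: 1.3
```

Call:
{"name": "drive_tool", "arguments": {
  "plan": [
    [[0, 0, 0], 0],
    [[0, 0, 0], 0],
    [[0, 0, 0], 0],
    [[0, 0, 0], 0],
    [[0, 0, 0], 0],
    [[0, 0, -0.2], 0],
    [[0, 0, -0.4], 0],
    [[0, 0, -0.4], 0]
  ]
}}

```text
clock: 20.35
eef_pos: [0.5291, 0.1772, 0.1324]
ee_rot: [0.787, 0.617, 0.0, 0.0]
wrist_force: [-0.1, -0.3, -0.8]
finger_gap: 0.0119
grasp_force: 30.0
```

```bash
python3 -c "
from h import *
go([.529,.1773,.122],-13.8);s=bot.state();print(s['grasp_force'],s['wrist_force'])"
```

```text
t 20.35 pos [0.5291 0.1772 0.1324] yang -13.85 tilt 0.01 shift [ 0.   -0.01  1.04] spin -0.05 gap 1.19
29.997787177562714 [-0.11931373 -0.33076414 -0.82464888]
```

Call:
{"name": "drive_tool", "arguments": {
  "plan": [
    [[0, 0, -1], 0],
    [[0, 0, -1.5], 0],
    [[0, 0, -2], 0],
    [[0, 0, -3], 0],
    [[0, 0, -3], 0],
    [[0, 0, -3], 0],
    [[0, 0, -2], 0],
    [[0, 0, -1], 0]
  ]
}}

```text
clock: 21.35
eef_pos: [0.5295, 0.1772, 0.2993]
ee_rot: [0.787, 0.617, 0.001, 0.0]
wrist_force: [-0.4, 0.3, -0.4]
finger_gap: 0.012
grasp_force: 30.0
```

```bash
python3 -c "
from h import *
go([.488,-.221,.29],-19.8)"
```

```text
t 21.35 pos [0.5295 0.1772 0.2993] yang -13.85 tilt 0.16 shift [-39.66   5.5    0.85] spin 5.95 gap 1.2
```

Call:
{"name": "drive_tool", "arguments": {
  "plan": [
    [[-1, 0.14, 0], 0],
    [[-2, 0.28, 0], 0],
    [[-3, 0.42, 0], 0],
    [[-3, 0.42, 0], 0],
    [[-3.5, 0.49, 0], 0],
    [[-3.5, 0.49, 0], 0],
    [[-3.5, 0.49, 0], 0],
    [[-3.5, 0.49, 0], 0]
  ]
}}

```text
clock: 22.35
eef_pos: [0.5038, -0.0565, 0.2964]
ee_rot: [0.788, 0.616, -0.001, -0.0]
wrist_force: [0.6, 0.5, -0.1]
finger_gap: 0.0118
grasp_force: 30.0
```

Call:
{"name": "drive_tool", "arguments": {
  "plan": [
    [[-3.5, 0.49, 0], 0],
    [[-3.5, 0.49, 0], 0],
    [[-3, 0.42, 0], 0],
    [[-2.6, 0.36, 0], 0],
    [[-2, 0.28, 0], 0],
    [[-1.2, 0.16, 0], 0],
    [[-0.8, 0.1, 0], 2.9],
    [[0, 0, 0], 3]
  ]
}}

```text
clock: 23.35
eef_pos: [0.4874, -0.221, 0.2969]
ee_rot: [0.819, 0.574, -0.0, -0.0]
wrist_force: [-0.3, 0.3, -0.7]
finger_gap: 0.0118
grasp_force: 30.0
```

Call:
{"name": "drive_tool", "arguments": {
  "plan": [
    [[0, 0, 0.5], 0],
    [[0, 0, 1], 0],
    [[0, 0, 1], 0],
    [[0, 0, 1], 0],
    [[0, 0, 0.7], 0],
    [[0, 0, 0], 0],
    [[0, 0, 0], 0],
    [[0, 0, 0], 0]
  ]
}}

```text
clock: 24.35
eef_pos: [0.4881, -0.2206, 0.2554]
ee_rot: [0.818, 0.575, 0.0, 0.0]
wrist_force: [0.4, -0.4, 0.2]
finger_gap: 0.0121
grasp_force: 30.0
```

```bash
cat > m5.py <<'E'
from h import *
import sys
go([.488,-.221,.235],-19.8)
s=bot.state();p=s["eef_pos"]
for n in("side","wrist"):
    f=bot.grab_frame(n);a=f["pixels"]
    print(n,"tip px",np.round(pix(f,p-[0,0,.114]),1),"slot px",np.round(pix(f,[.488,-.221,.11]),1))
    if n=="side": cv2.imwrite(f"pics/{sys.argv[1]}.png",cv2.resize(a[190:310,140:290],None,fx=5,fy=5,interpolation=cv2.INTER_CUBIC))
    else: cv2.imwrite(f"pics/{sys.argv[1]}w.png",a)
E
python3 m5.py i1
```

```text
t 24.35 pos [ 0.4881 -0.2206  0.2554] yang -19.75 tilt 0.05 shift [-0.04  0.    2.04] spin 0.05 gap 1.21
side tip px [206.2 262.3] slot px [208.2 268.3]
wrist tip px [315.8 244.2] slot px [315.7 236.1]
```

View pics/i1.png

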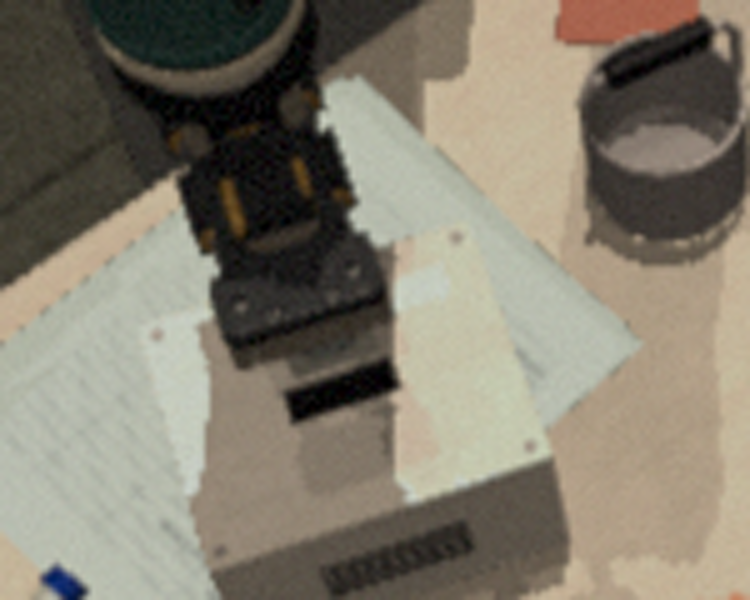

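The can stands upright at crop (665,150). The blade hangs centred just over the dark slot at crop (342,390) and parallel to it. So I lower it while watching the force.

Call:
{"name": "drive_tool", "arguments": {
  "plan": [
    [[0, 0, 0.6], 0],
    [[0, 0, 0.8], 0],
    [[0, 0, 0.8], 0],
    [[0, 0, 0.6], 0],
    [[0, 0, 0.4], 0],
    [[0, 0, 0.3], 0],
    [[0, 0, 0.3], 0],
    [[0, 0, 0.2], 0]
  ]
}}

```text
clock: 25.45
eef_pos: [0.4879, -0.2208, 0.2151]
ee_rot: [0.818, 0.575, -0.0, 0.0]
wrist_force: [-0.4, -1.5, -0.1]
finger_gap: 0.0114
grasp_force: 30.0
```

```bash
python3 m5.py i2
```

```text
t 25.45 pos [ 0.4879 -0.2208  0.2151] yang -19.75 tilt 0.03 shift [-0.01  0.02 -1.99] spin 0.05 gap 1.14
side tip px [208.8 269.8] slot px [208.2 268.3]
wrist tip px [315.9 244.1] slot px [316.1 247.1]
```

View pics/i2.png

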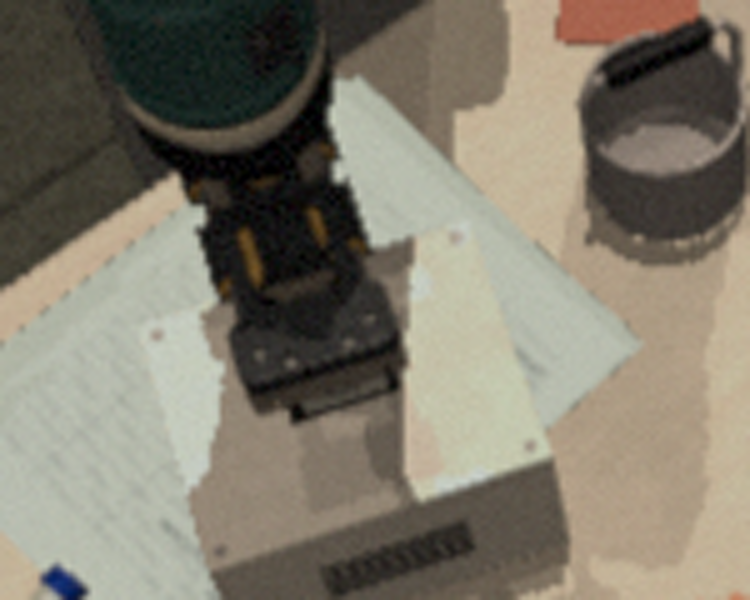

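The blade is already in the slot mouth (crop 345,395), slightly right of centre. I nudge it by −1 mm and go on down.

Call:
{"name": "drive_tool", "arguments": {
  "plan": [
    [[-0.1, 0, 0.2], 0],
    [[0, 0, 0.4], 0],
    [[0, 0, 0.4], 0],
    [[0, 0, 0.5], 0],
    [[0, 0, 0.5], 0],
    [[0, 0, 0.5], 0],
    [[0, 0, 0.3], 0],
    [[0, 0, 0], 0]
  ]
}}

```text
clock: 26.55
eef_pos: [0.4874, -0.2214, 0.1869]
ee_rot: [0.818, 0.575, -0.0, -0.0]
wrist_force: [0.2, 0.6, -0.3]
finger_gap: 0.0118
grasp_force: 30.0
```

Running free: the tip is 37 mm deep without any force. Another 31 mm to go.

Call:
{"name": "drive_tool", "arguments": {
  "plan": [
    [[0, 0, 0.4], 0],
    [[0, 0, 0.5], 0],
    [[0, 0, 0.6], 0],
    [[0, 0, 0.6], 0],
    [[0, 0, 0.5], 0],
    [[0, 0, 0.4], 0],
    [[0, 0, 0.1], 0],
    [[0, 0, 0], 0]
  ]
}}

```text
clock: 27.55
eef_pos: [0.4876, -0.2215, 0.1561]
ee_rot: [0.818, 0.575, 0.0, 0.0]
wrist_force: [-0.4, -0.3, -0.8]
finger_gap: 0.0123
grasp_force: 30.0
```

Call:
{"name": "drive_tool", "arguments": {
  "plan": [
    [[0, 0, 0], 0],
    [[0, 0, 0], 0],
    [[0, 0, 0], 0],
    [[0, 0, 0], 0],
    [[0, 0, 0], 0],
    [[0, 0, 0], 0],
    [[0, 0, 0], 0],
    [[0, 0, 0], 0]
  ]
}}

```text
clock: 28.55
eef_pos: [0.4876, -0.2214, 0.1561]
ee_rot: [0.818, 0.575, 0.0, 0.0]
wrist_force: [0.4, -0.4, -0.4]
finger_gap: 0.0119
grasp_force: 30.0
```

Run:
```python
from h import *
go([.4877,-.221,.156],-19.8)
f=bot.grab_frame("wrist");P=cloud(f)
print("tip px",pix(f,bot.state()["eef_pos"]))
cv2.imwrite("pics/w3.png",f["pixels"])
```

```text
t 28.55 pos [ 0.4876 -0.2214  0.1561] yang -19.74 tilt 0.0 shift [ 0.04 -0.    0.01] spin 0.06 gap 1.19
tip px (np.float64(316.2633556158364), np.float64(302.0246845606591))
```

View pics/w3.png

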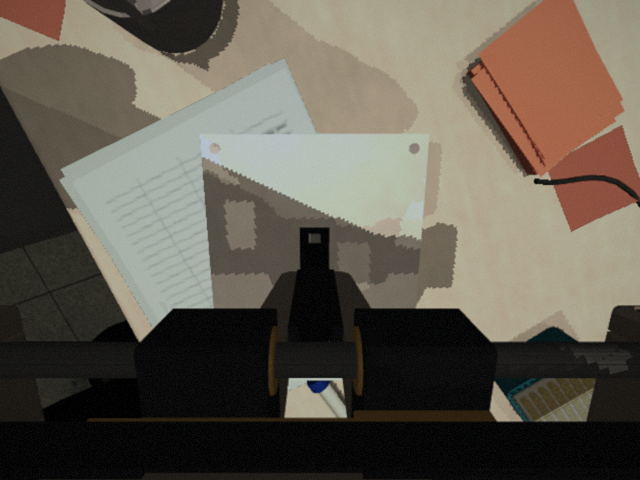

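The wrist view shows the head gripped at (315,290) and the slot's end at (315,238), with the blade down in it and the reader untouched. I hand in now.

```bash
python3 -c "
from station import bot
print(bot.close_job())"
```

```text
the job is handed in; nothing more can be done
None
```

The job is handed in, with no verdict returned: the can stands upright and released on the free worktop, and the slide is held upright in the reader's slot, its tip about 68 mm deep by the arm's reading; I didn't touch the flask, bottle, timer or tube.

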